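Clamp the glued bottom panel of a bamboo display tray

TASK

The bottom panel has just been glued onto the upside-down bamboo tray. Push the sliding jaw of the upright F-clamp down its bar until the pad rests on the panel, then screw the handle clockwise (seen from above) until the jaw tilts and binds on the bar and the clamp is properly tight, about one full turn after the pad touches. Let go of the clamp; keep the panel square on the tray and leave the other things on the counter undisturbed.

Things in the scene. Friction and masses are not known exactly. Their poses are not given: they have to be found in the camera images.
- jig: Fixed plywood gluing board, 220 (x) x 250 (y) x 30 mm, that carries the clamp. Origin on the counter right under the spindle axis; the board's centre is 10 mm from it along +y. The clamp's steel bar (8 x 24 mm) stands upright at y = +90 mm, its top 225 mm above the counter. The jaw's arm runs from the bar over the work to the spindle at x = y = 0.
- handle_top (a point): Centre of the top face of the clamp's upright, round, fluted wooden handle (32 mm diameter, 80 mm long, on the spindle axis, at least 14 mm clear of the jaw's arm). z up. Starts 268 to 310 mm above the counter and goes down with the jaw: push the jaw down by the handle, gripped or pressed from above. It turns at 0.15 N m and gives 1 to 2 mm sideways.
- pad (a point): Centre of the underside of the thick black rubber pad (30 mm diameter, in a steel cup) at the foot of the spindle, which presses on the work. It does not turn and gives by 1 mm per 20 N. Unloaded it is 165 mm below handle_top.
- jaw (a joint): Height of the sliding jaw on the bar, m: 0 at the top of its travel, positive down, to 0.12. Starts at 0 to 0.04; the pad reaches the panel at about 0.067 to 0.069, depending on how far the spindle is screwed out. The square jaw slides at about 8 N and stays where it is left.
- tilt (a joint): Tilt of the jaw on the bar, rad: 0 when square; it grows as the spindle presses on the work and lifts the arm's end. Then the jaw binds on the bar and cannot slide up. About 0.001 per N of clamping force: some 0.04 after a full turn.
- handle (a joint): Turn of the handle, rad: grows when turned clockwise seen from above, range 0 to 8.2, starts between 0 and 1.5. Each rad lowers the pad 1.28 mm. It keeps its place when let go. The screw alone cannot reach the work from where the jaw starts. Once the pad presses, each rad adds about 9 N of clamping force (letting go of the handle after sliding may leave a gap of about 1 mm to take up first); turning on to the end stop does no harm.
- frame: Bamboo tray frame lying loose, upside down, on the jig under the pad: 150 (x) x 100 (y) x 40 mm, walls and cross rib 8 mm. Origin at the centre of its underside, z up; it stands on the jig's top (30 mm above the counter).
- panel: The tray's loose bottom panel, thin plywood 150 x 100 x 6 mm, lying flush on the frame. Origin at the centre of its underside; its top is 76 mm above the counter.
- glue: Bystander: white glue bottle, 48 mm diameter, 120 mm high, standing beside the jig. Origin under its centre.
- bowl: Bystander: blue ceramic bowl, 100 mm across, 45 mm high. Origin under its centre.
- brush: Bystander: small brush lying on the counter. Origin under its centre.

How it is judged:
On the way, in this order (a step that is already met when the one before it is completed fails the run):
1. the jaw has been slid down until the pad rests on the panel (contact force between jaw and panel above 0.3 N and value of joint jaw above 0.05 m).
2. the handle has been screwed until the jaw is tilted and the pad presses hard on the panel (contact force between jaw and panel above 25 N and value of joint tilt above 0.012 rad and value of joint handle above 2.5 rad), for 0.2 s.
At the end, for the whole second after the job is handed in: Let go, the clamp's pad keeps pressing on the panel with more than 25 N, the jaw tilted on its bar by more than 0.012 rad, the handle turned past 2.5 rad; the panel lies flat and still on the frame, within 6 mm and 0.08 rad of square with it, and the frame is within 35 mm of the spindle axis (all of step 2 and x of panel in the frame of frame between -0.006 and 0.006 m and y of panel in the frame of frame between -0.006 and 0.006 m and angle between the x axis of panel and the x axis of frame, either way round below 0.08 rad and angle between panel's own z axis and vertical below 0.05 rad and horizontal distance between frame and jig below 0.035 m and linear speed of panel below 0.01 m/s); the robot touches nothing.
It fails at once if the glue is knocked or moved (more than 30 mm) (distance of glue from where it was at the start of the episode above 0.03 m).
It fails at once if the bowl is knocked or moved (more than 30 mm) (distance of bowl from where it was at the start of the episode above 0.03 m).
It fails at once if the brush is knocked or moved (more than 30 mm) (distance of brush from where it was at the start of the episode above 0.03 m).
It also fails if it takes over 72 s, if anything falls off the work surface, if the arm or the gripper's body presses on something with over 40 N, if the wrist force passes 120 N, or if a joint passes its speed limit or range.

ROBOT

A 6-joint arm with a two-finger parallel gripper is mounted at the origin on the work surface. World frame = base frame: x ahead of the robot, y to its left, z up, the work surface at z = 0. Lengths are in m, angles in rad, forces in N, time in s.
With the tool pointing down it reaches from about 0.375 to 0.75 m from the base axis. Payload 9 kg.
Tool frame: the origin (TCP) lies on the front face of the gripper's body, between the roots of the fingers; the fingertips stand 73 mm ahead of it and the grasp point (between the pads) lies 54 mm ahead of it; z points along the fingers, y is the line along which they close (so a half turn about z gives the same grasp; the last joint's range is limited). The gripper opens to 85 mm and grips with 20 to 120 N. Pads are 22 mm wide; open, the fingers measure 114 mm over their backs; the gripper's body (76 mm by 85 mm) begins 54 mm behind the grasp point. The pads swing forward as they close: fully open they stand 13 mm farther back than shut.
Start: joints at [1.07, 0.104, 0.097, 1.564, 0, 1.353], TCP at [0.167, 0.576, 0.304] pointing down, gripper open.
Joint ranges: [-2.99, 2.99], [-0.84, 1.86], [-1.1, 1.16], [-1.84, 2.11], [-1.51, 1.56], [-3.14, 3.14]. Speed limits (rad/s): [2.22, 2.22, 2.57, 3.14, 3.14, 3.14].

INTERFACE

Orientations are given as a rotation vector (axis times angle).
In Python, from station import manip gives the robot as it stands.
- The arm moves only by the shell command python3 -m handwheel 'ROWS' [FORCE]. ROWS is JSON, a list of rows, each an object of numbers: "x", "y", "z": the shift along the tool's x, y, z in mm; "rx", "ry", "rz": the turn, a rotation vector about the tool's x, y, z in degrees; "jaw": the closure, from 0 (fully open) to 1 (shut). A call has 1 to 5 rows; each row shifts and turns the commanded pose from where the row before left it, along the tool's axes as they then stand; what a row does not reach is not made up. A row lasts 1/12 s, in which the tool goes at most 41.7 mm and 7.16 degrees, less where a joint would pass 70% of its speed; a pose out of reach is approached as far as the arm can. A call with a gripper value outside its range is refused whole. The fingers move at their own pace and stop on an object; FORCE is the grip in N (left out, the last holds). Time passes only in rows, so rows that do not move let the fingers close. It gives the time, the measured TCP pose, the force, the opening and the grip force at its end, in the units of the state.
- manip.get_obs(): the state, without advancing time (a new reading comes with each control period).
- manip.grab_frame(name): name is "scene" or "top" or "wrist"; returns the picture (384x512x3 uint8, blue, green, red); there is no depth.
- manip.get_calibration(name): a dict with "K" (3x3 intrinsics, pixels), "R" (3x3) and "t" (3): a world point X has camera coordinates R X + t. Camera axes: x right, y down, z forward; pixel columns grow to the right and rows downward; lengths in m; the calibration is good to about 2 mm. A picture is of the moment at which its call begins: read the wrist's pose just before it. get_calibration takes no time and is no camera call; for the wrist camera it gives the pose at the moment of the call.
- manip.finish_job(): hands the job in; it is judged then, once.
Trained networks look in the newest picture that a camera, given by its name, has taken for a name from the list of things; names that differ only in an ending like _2 or _b are one class to them, and where a whole thing is asked for, a point or a joint stands for the part that bears it (a point fixed in the world has none). Each returns a list of dicts, best first, with "p" (0 to 1); they miss things now and then, are a little off and sometimes report something else, mostly with a low value. They report only what shows in the picture. A call takes as long as a camera call.
- manip.boxes_of(camera, query): "position" ([column, row] in pixels, amid what is visible of it).
The state is a dict: "clock": time; "joints": joint angles; "joint_velocities": joint speeds; "effort": joint torques, N m; "eef_pos": TCP position; "tool_rot": TCP orientation; "ft_force": force on the tool from outside, world axes, zero at the start; "ft_torque": the same for the moment, N m; "width": opening from 0.0 (shut) to 1.0 (fully open); "grasp_force": force on a finger pad.
Only numpy, scipy, OpenCV 4.12 (cv2) and the standard library are available. Lean on these libraries where they do the work, as an engineer would, in place of code of your own. Each camera call takes 0.05 s, during which the arm holds its last target. There are 200 camera calls.

## Working session

There is one attempt and no reset: what is moved stays moved. The work goes in short steps, Python scripts to look and compute and a shell command to move; the robot and the scene stay as the last step left them, time stands still between calls to the robot, and variables do not carry over. Pictures are saved under pics/ and viewed, at most 10 in all, crops included, and the job is handed in when it is done.

```bash
mkdir -p pics; ls
cat > h.py <<'E'
from station import manip
import numpy as np, cv2
from scipy.spatial.transform import Rotation as Ro
def ray(cal,px):
    K,R,t=[np.array(cal[k]) for k in("K","R","t")]
    d=R.T@np.linalg.inv(K)@np.array([px[0],px[1],1.]); return -R.T@t,d/np.linalg.norm(d)
def onz(cal,px,z):
    c,d=ray(cal,px); return c+d*(z-c[2])/d[2]
def proj(cal,X):
    K,R,t=[np.array(cal[k]) for k in("K","R","t")]
    p=K@(R@np.array(X)+t); return p[:2]/p[2]
E
python3 - <<'E'
from h import *
o=manip.get_obs(); print({k:np.round(v,3).tolist() for k,v in o.items()}); print(Ro.from_rotvec(o['tool_rot']).as_matrix().round(3))
ims=[]
for c in("scene","top"):
    im=manip.grab_frame(c); cal=manip.get_calibration(c); print(c,ray(cal,(256,192)))
    for q in("handle_top","jig","pad","frame","panel","glue","bowl","brush","jaw","handle"):
        r=manip.boxes_of(c,q)
        print(c,q,[(np.round(a["position"]).tolist(),round(a["p"],2),onz(cal,a["position"],.29 if q[:4]=="hand" else .03).round(3).tolist()) for a in r[:2]])
    ims.append(im)
cv2.imwrite("pics/a.png",cv2.resize(np.hstack(ims),(800,300)))
cv2.imwrite("pics/b.png",cv2.resize(ims[0],(800,600)))
E
```

```text
pics
{'clock': 0.0, 'joints': [1.07, 0.105, 0.096, 1.564, 0.0, 1.353], 'joint_velocities': [-0.0, -0.001, 0.0, 0.001, 0.0, -0.0], 'effort': [-0.001, -55.693, 50.365, 0.017, -0.0, -0.0], 'eef_pos': [0.167, 0.576, 0.303], 'tool_rot': [-0.443, -3.11, 0.002], 'ft_force': [0.27, 0.087, -0.517], 'ft_torque': [-0.046, -0.024, -0.006], 'grasp_force': 0.0, 'width': 1.002}
[[-0.96   0.279 -0.001]
 [ 0.279  0.96  -0.001]
 [ 0.    -0.001 -1.   ]]
scene (array([1.34720925, 0.58440891, 0.80352865]), array([-0.68527533, -0.47632511, -0.55091933]))
scene handle_top [([244.0, 143.0], 0.67, [0.559, 0.003, 0.29])]
scene jig [([263.0, 232.0], 0.94, [0.53, 0.038, 0.03])]
scene pad []
scene frame [([245.0, 239.0], 0.6, [0.578, 0.016, 0.03]), ([246.0, 216.0], 0.44, [0.495, -0.04, 0.03])]
scene panel [([246.0, 216.0], 0.72, [0.497, -0.037, 0.03])]
scene glue [([336.0, 242.0], 0.78, [0.456, 0.212, 0.03])]
scene bowl [([168.0, 214.0], 0.77, [0.611, -0.216, 0.03])]
scene brush [([264.0, 195.0], 0.64, [0.384, -0.059, 0.03])]
scene jaw [([251.0, 174.0], 0.98, [0.31, -0.155, 0.03])]
scene handle [([244.0, 148.0], 0.95, [0.579, 0.017, 0.29]), ([338.0, 244.0], 0.67, [0.758, 0.341, 0.29])]
top (array([0.34599441, 0.08269419, 1.33825168]), array([ 1.71580100e-01,  5.10967426e-04, -9.85170040e-01]))
top handle_top [([287.0, 188.0], 0.45, [0.539, -0.002, 0.29])]
top jig [([275.0, 207.0], 0.63, [0.523, 0.019, 0.03])]
top pad []
top frame []
top panel [([284.0, 207.0], 0.95, [0.522, -0.012, 0.03]), ([271.0, 201.0], 0.71, [0.541, 0.031, 0.03])]
top glue [([217.0, 224.0], 0.48, [0.465, 0.216, 0.03])]
top bowl [([282.0, 207.0], 0.38, [0.523, -0.007, 0.03])]
top brush [([304.0, 261.0], 0.68, [0.341, -0.075, 0.03])]
top jaw [([274.0, 203.0], 0.61, [0.536, 0.023, 0.03]), ([276.0, 204.0], 0.23, [0.534, 0.016, 0.03])]
top handle [([291.0, 190.0], 0.44, [0.534, -0.013, 0.29])]
```

View pics/b.png

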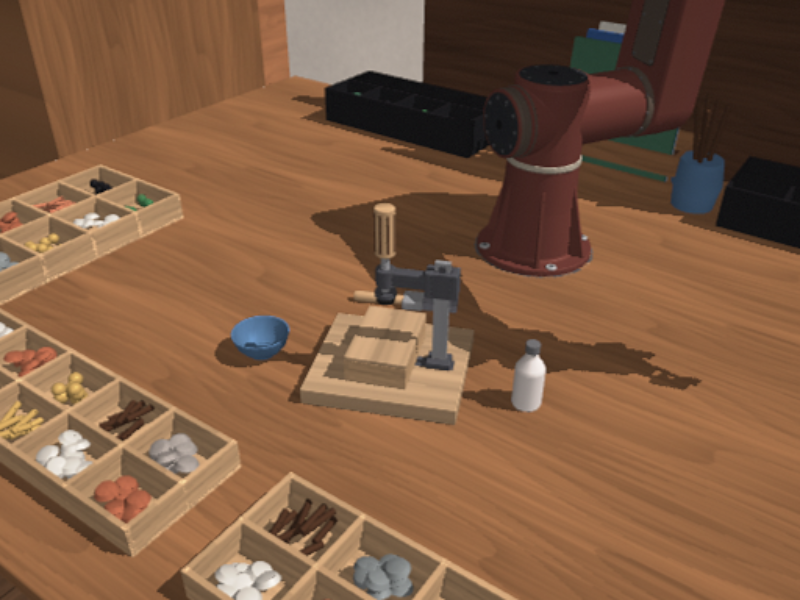

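View pics/a.png

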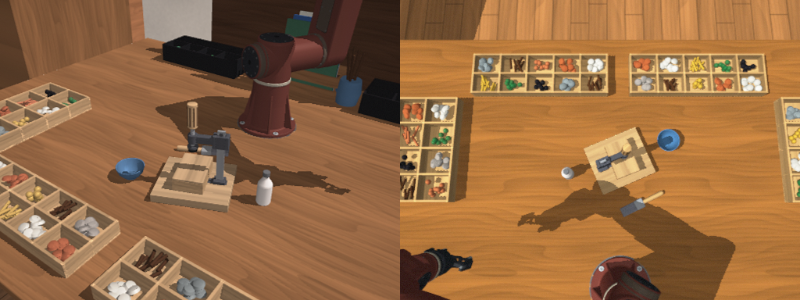

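The scene picture shows the clamp with its handle top at about (246,133) px, the bowl and glue either side of the jig, and the brush near the robot. Top picture: the jig is rotated by about 25°, with the handle near (292,194). I'll triangulate next.

Run:
```python
from h import *
cs,ct=manip.get_calibration("scene"),manip.get_calibration("top")
def tri(a,b):
    c1,d1=ray(cs,a);c2,d2=ray(ct,b)
    A=np.stack([d1,-d2],1);s=np.linalg.lstsq(A,c2-c1,rcond=None)[0]
    p,q=c1+s[0]*d1,c2+s[1]*d2; return ((p+q)/2).round(3),round(np.linalg.norm(p-q),4)
print(tri((246.4,133),(287,188)),tri((245,148),(290,190)),tri((246.4,133),(292,194)))
im=manip.grab_frame("top")
cv2.imwrite("pics/c.png",cv2.resize(im[140:290,180:380],(800,600),interpolation=cv2.INTER_CUBIC))
```

```text
(array([ 0.538, -0.003,  0.305]), np.float64(0.0047)) (array([ 0.538, -0.012,  0.264]), np.float64(0.0024)) (array([ 0.523, -0.016,  0.296]), np.float64(0.002))
```

View pics/c.png

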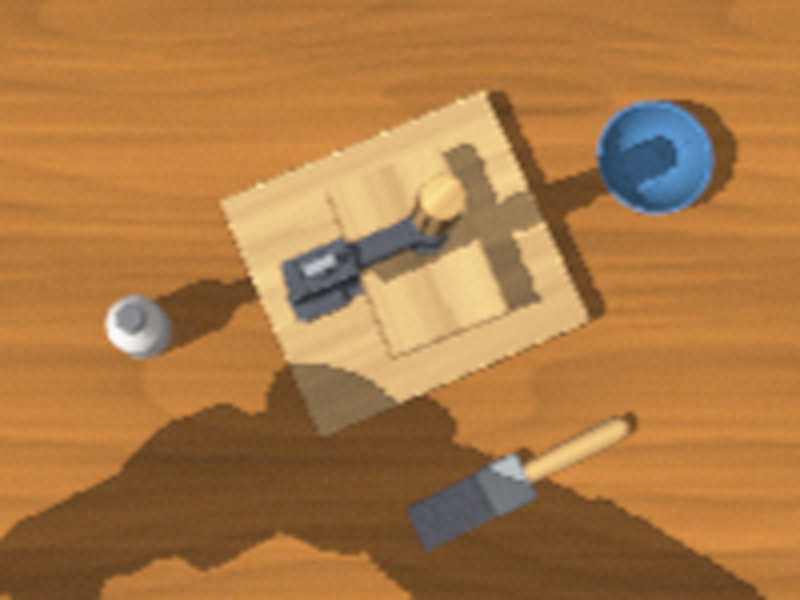

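The handle's top face sits at crop (443,195), which is top px (290.7,188.8). That puts it at about (0.537,-0.012,0.30). The bar lies along +y with the jig yaw about 25°. I'll move up and over it.

```bash
python3 -m handwheel '[{"z":-30},{"z":-30},{"z":-30},{"z":-27},{"x":-29,"y":-26}]'
python3 -m handwheel '[{"x":-29,"y":-26},{"x":-29,"y":-26},{"x":-29,"y":-26},{"x":-29,"y":-26},{"x":-29,"y":-26}]'
python3 -m handwheel '[{"x":-29,"y":-26},{"x":-29,"y":-26},{"x":-29,"y":-26},{"x":-29,"y":-26},{"x":-29,"y":-26}]'
python3 -m handwheel '[{"x":-29,"y":-26},{"x":-29,"y":-26},{"x":-29,"y":-26},{"x":-29,"y":-26},{"x":-29,"y":-26}]'
python3 -m handwheel '[{"x":-29,"y":-20},{},{}]'
python3 - <<'E'
from h import *
o=manip.get_obs(); print(o['joints'],o['eef_pos'],o['tool_rot'],o['clock'])
cal=manip.get_calibration("wrist"); im=manip.grab_frame("wrist")
for q in("handle_top","handle","jaw","panel"):
    print(q,[(np.round(a["position"]).tolist(),round(a["p"],2),onz(cal,a["position"],.3).round(3).tolist()) for a in manip.boxes_of("wrist",q)[:2]])
cv2.imwrite("pics/d.png",im)
E
```

```text
[ 1.07031478e+00  1.04079883e-01  9.73081397e-02  1.56388022e+00
 -1.58193072e-05  1.35310637e+00] [0.1674271  0.57620067 0.30394696] [4.42720084e-01 3.11017547e+00 2.03570103e-04] 1.15
handle_top []
handle []
jaw []
panel []$[0]: bad value
$[0]: bad value
$[0]: bad value
$[0]: bad value
$[0]: bad value
```

View pics/d.png

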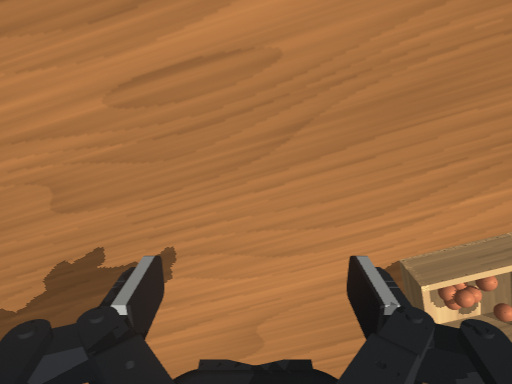

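The rows were refused and the arm hasn't moved, so the wrist picture shows only the counter. I'll try rows with every key.

```bash
python3 -m handwheel '[{"x":0,"y":0,"z":-30,"rx":0,"ry":0,"rz":0,"jaw":0}]'; python3 -m handwheel '[{"z":-30,"jaw":0}]'
```

```text
clock: 1.48
eef_pos: [0.1666, 0.5747, 0.3281]
tool_rot: [-0.442, -3.107, 0.014]
ft_force: [0.0, -0.2, -1.0]
width: 1.001
grasp_force: 0.0$[0]: bad value
```

```bash
python3 -m handwheel '[{"x":0,"y":0,"z":-30,"rx":0,"ry":0,"rz":0,"jaw":0},{"x":0,"y":0,"z":-30,"rx":0,"ry":0,"rz":0,"jaw":0},{"x":0,"y":0,"z":-27,"rx":0,"ry":0,"rz":0,"jaw":0},{"x":-29,"y":-26,"z":0,"rx":0,"ry":0,"rz":0,"jaw":0},{"x":-29,"y":-26,"z":0,"rx":0,"ry":0,"rz":0,"jaw":0}]'
python3 -m handwheel '[{"x":-29,"y":-26,"z":0,"rx":0,"ry":0,"rz":0,"jaw":0},{"x":-29,"y":-26,"z":0,"rx":0,"ry":0,"rz":0,"jaw":0},{"x":-29,"y":-26,"z":0,"rx":0,"ry":0,"rz":0,"jaw":0},{"x":-29,"y":-26,"z":0,"rx":0,"ry":0,"rz":0,"jaw":0},{"x":-29,"y":-26,"z":0,"rx":0,"ry":0,"rz":0,"jaw":0}]'
python3 -m handwheel '[{"x":-29,"y":-26,"z":0,"rx":0,"ry":0,"rz":0,"jaw":0},{"x":-29,"y":-26,"z":0,"rx":0,"ry":0,"rz":0,"jaw":0},{"x":-29,"y":-26,"z":0,"rx":0,"ry":0,"rz":0,"jaw":0},{"x":-29,"y":-26,"z":0,"rx":0,"ry":0,"rz":0,"jaw":0},{"x":-29,"y":-26,"z":0,"rx":0,"ry":0,"rz":0,"jaw":0}]'
python3 -m handwheel '[{"x":-29,"y":-26,"z":0,"rx":0,"ry":0,"rz":0,"jaw":0},{"x":-29,"y":-26,"z":0,"rx":0,"ry":0,"rz":0,"jaw":0},{"x":-29,"y":-26,"z":0,"rx":0,"ry":0,"rz":0,"jaw":0},{"x":-29,"y":-26,"z":0,"rx":0,"ry":0,"rz":0,"jaw":0},{"x":0,"y":0,"z":0,"rx":0,"ry":0,"rz":0,"jaw":0}]'
python3 - <<'E'
from h import *
o=manip.get_obs(); print(o['joints'],o['eef_pos'],o['tool_rot'],o['clock'])
cal=manip.get_calibration("wrist"); im=manip.grab_frame("wrist")
for q in("handle_top","handle","jaw","panel"):
    print(q,[(np.round(a["position"]).tolist(),round(a["p"],2),onz(cal,a["position"],.3).round(3).tolist()) for a in manip.boxes_of("wrist",q)[:2]])
cv2.imwrite("pics/e.png",im)
E
```

```text
clock: 1.9
eef_pos: [0.209, 0.511, 0.4226]
tool_rot: [0.438, 3.109, 0.005]
ft_force: [1.0, -0.3, 1.0]
width: 0.999
grasp_force: 0.0
clock: 2.32
eef_pos: [0.312, 0.3431, 0.4211]
tool_rot: [0.442, 3.11, 0.001]
ft_force: [0.3, -0.2, -0.2]
width: 0.998
grasp_force: 0.0
clock: 2.73
eef_pos: [0.4151, 0.1777, 0.4212]
tool_rot: [0.443, 3.109, 0.001]
ft_force: [1.3, 0.6, -0.7]
width: 1.0
grasp_force: 0.0
clock: 3.15
eef_pos: [0.4994, 0.0421, 0.4194]
tool_rot: [-0.45, -3.108, 0.002]
ft_force: [-0.1, 0.5, -1.0]
width: 0.998
grasp_force: 0.0
[-1.76870461e-01 -1.33189879e-01  7.51606617e-02  1.77979599e+00
 -1.37037927e-03  1.10952932e-01] [0.4993919  0.04207235 0.41940181] [-4.50452647e-01 -3.10842931e+00  2.11734990e-03] 3.15
handle_top [([202.0, 274.0], 0.78, [0.525, -0.006, 0.3])]
handle [([203.0, 268.0], 0.95, [0.521, -0.003, 0.3])]
jaw [([220.0, 225.0], 0.6, [0.494, 0.018, 0.3])]
panel [([222.0, 174.0], 0.85, [0.463, 0.029, 0.3]), ([115.0, 259.0], 0.27, [0.498, -0.057, 0.3])]
```

View pics/e.png

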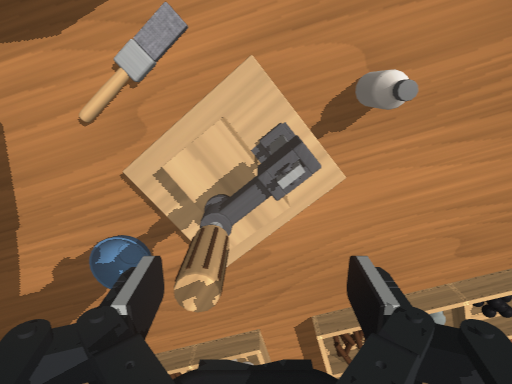

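The wrist picture shows the handle's top face at about (198,291), with the jaw block and bar up and to its right. I'll refine the position, then wind the wrist back so it has nearly a full turn available.

```bash
python3 - <<'E'
from h import *
from scipy.optimize import least_squares
obs=[("scene",(246.4,133)),("top",(290.7,188.8)),("wrist",(198,291))]
C={n:manip.get_calibration(n) for n,_ in obs}
r=least_squares(lambda X:np.concatenate([proj(C[n],X)-p for n,p in obs]),[.53,-.01,.3]); print(r.x.round(4),r.fun.round(1))
E
for i in 1; do
python3 -m handwheel '[{"x":0,"y":0,"z":0,"rx":0,"ry":0,"rz":-7,"jaw":0},{"x":0,"y":0,"z":0,"rx":0,"ry":0,"rz":-7,"jaw":0},{"x":0,"y":0,"z":0,"rx":0,"ry":0,"rz":-7,"jaw":0},{"x":0,"y":0,"z":0,"rx":0,"ry":0,"rz":-7,"jaw":0},{"x":0,"y":0,"z":0,"rx":0,"ry":0,"rz":-7,"jaw":0}]'
python3 -m handwheel '[{"x":0,"y":0,"z":0,"rx":0,"ry":0,"rz":-7,"jaw":0},{"x":0,"y":0,"z":0,"rx":0,"ry":0,"rz":-7,"jaw":0},{"x":0,"y":0,"z":0,"rx":0,"ry":0,"rz":-7,"jaw":0},{"x":0,"y":0,"z":0,"rx":0,"ry":0,"rz":-7,"jaw":0},{"x":0,"y":0,"z":0,"rx":0,"ry":0,"rz":-7,"jaw":0}]'
python3 -m handwheel '[{"x":0,"y":0,"z":0,"rx":0,"ry":0,"rz":-7,"jaw":0},{"x":0,"y":0,"z":0,"rx":0,"ry":0,"rz":-7,"jaw":0},{"x":0,"y":0,"z":0,"rx":0,"ry":0,"rz":-7,"jaw":0},{"x":0,"y":0,"z":0,"rx":0,"ry":0,"rz":-7,"jaw":0},{"x":0,"y":0,"z":0,"rx":0,"ry":0,"rz":-7,"jaw":0}]'
python3 -m handwheel '[{"x":0,"y":0,"z":0,"rx":0,"ry":0,"rz":-7,"jaw":0},{"x":0,"y":0,"z":0,"rx":0,"ry":0,"rz":-7,"jaw":0},{"x":0,"y":0,"z":0,"rx":0,"ry":0,"rz":-7,"jaw":0},{"x":0,"y":0,"z":0,"rx":0,"ry":0,"rz":-7,"jaw":0},{"x":0,"y":0,"z":0,"rx":0,"ry":0,"rz":-7,"jaw":0}]'
python3 -m handwheel '[{"x":0,"y":0,"z":0,"rx":0,"ry":0,"rz":-7,"jaw":0},{"x":0,"y":0,"z":0,"rx":0,"ry":0,"rz":-7,"jaw":0},{"x":0,"y":0,"z":0,"rx":0,"ry":0,"rz":-7,"jaw":0},{"x":0,"y":0,"z":0,"rx":0,"ry":0,"rz":-7,"jaw":0},{"x":0,"y":0,"z":0,"rx":0,"ry":0,"rz":0,"jaw":0}]'
done | grep clock
cat > m.py <<'E'
from h import *
def tgt(X,Y,o):
    M=Ro.from_rotvec(o['tool_rot']).as_matrix(); return (M.T@(np.array([X,Y,o['eef_pos'][2]])-o['eef_pos'])*1e3).round(1)
E
python3 - <<'E'
from m import *
o=manip.get_obs(); print(np.round(o['joints'],3),o['eef_pos'],o['clock'])
cal=manip.get_calibration("wrist"); im=manip.grab_frame("wrist")
for q in("handle_top","handle"):
    print(q,[(np.round(a["position"]).tolist(),round(a["p"],2),onz(cal,a["position"],.3).round(3).tolist()) for a in manip.boxes_of("wrist",q)[:2]])
cv2.imwrite("pics/f.png",im)
print(tgt(.53,-.015,o))
E
```

```text
[ 0.535  -0.007   0.3016] [ 0.5  0.8 -1.7  0.1 -0.6  0.3]
clock: 3.82
clock: 4.23
clock: 4.65
clock: 5.07
clock: 5.48
[-0.166 -0.14   0.072  1.783  0.    -2.823] [0.49643858 0.04847492 0.42137823] 5.4833
handle_top [([308.0, 122.0], 0.73, [0.536, -0.01, 0.3]), ([265.0, 86.0], 0.33, [0.565, 0.004, 0.3])]
handle [([309.0, 119.0], 0.55, [0.537, -0.011, 0.3])]
[59.3 40.5  0. ]
```

Run:
```python
from m import *
o=manip.get_obs(); print(tgt(.536,-.008,o))
im=cv2.imread("pics/f.png"); cv2.imwrite("pics/f2.png",im[40:240,180:447].repeat(2,0).repeat(2,1))
```

```text
[61.2 30.5  0. ]
```

View pics/f2.png

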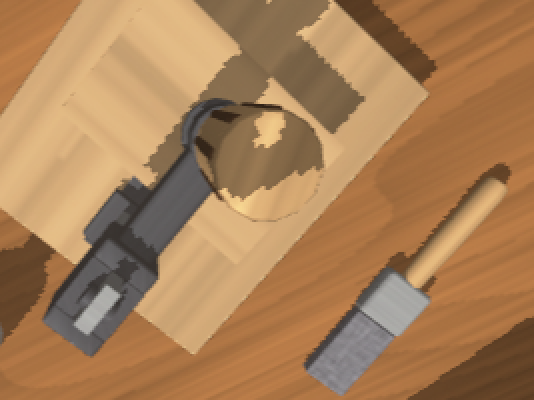

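The handle's top face is centred at crop (267,164), which is wrist px (313.5,122).

Run:
```python
from m import *
o=manip.get_obs(); cal=manip.get_calibration("wrist"); p=onz(cal,(313.5,122),.301); print(p,tgt(p[0],p[1],o))
from scipy.optimize import least_squares
obs=[("scene",(246.4,133)),("top",(290.7,188.8)),("wrist",(313.5,122))]
C={n:manip.get_calibration(n) for n,_ in obs}
r=least_squares(lambda X:np.concatenate([proj(C[n],X)-p for n,p in obs]),[.53,-.01,.3]); print(r.x.round(4),r.fun.round(1))
```

```text
[ 0.53414419 -0.01326875  0.301     ] [62.1 36.   0. ]
[ 0.5342 -0.013   0.3018] [-1.4 -0.1  0.5  0.4 -0.3  0.3]
```

```bash
python3 -m handwheel '[{"x":31,"y":17,"z":0,"rx":0,"ry":0,"rz":0,"jaw":0},{"x":31,"y":17,"z":0,"rx":0,"ry":0,"rz":0,"jaw":0},{"x":0,"y":0,"z":0,"rx":0,"ry":0,"rz":0,"jaw":0},{"x":0,"y":0,"z":0,"rx":0,"ry":0,"rz":0,"jaw":0}]'
python3 - <<'E'
from m import *
o=manip.get_obs(); print(np.round(o['joints'],3))
cal=manip.get_calibration("wrist"); im=manip.grab_frame("wrist")
for q in("handle_top","handle"):
    print(q,[(np.round(a["position"]).tolist(),round(a["p"],2),onz(cal,a["position"],.301).round(3).tolist()) for a in manip.boxes_of("wrist",q)[:2]])
print("axis px",proj(cal,[o['eef_pos'][0],o['eef_pos'][1],.301]))
cv2.imwrite("pics/g.png",im)
E
```

```text
clock: 5.97
eef_pos: [0.5359, -0.013, 0.4201]
tool_rot: [-3.045, 0.773, 0.002]
ft_force: [-0.3, 0.4, -0.6]
width: 1.001
grasp_force: 0.0
[-0.269 -0.027  0.177  1.776  0.    -2.913]
handle_top [([250.0, 213.0], 0.72, [0.541, -0.015, 0.301])]
handle [([250.0, 212.0], 0.97, [0.542, -0.015, 0.301])]
axis px [251.60620598 221.26622575]
```

View pics/g.png

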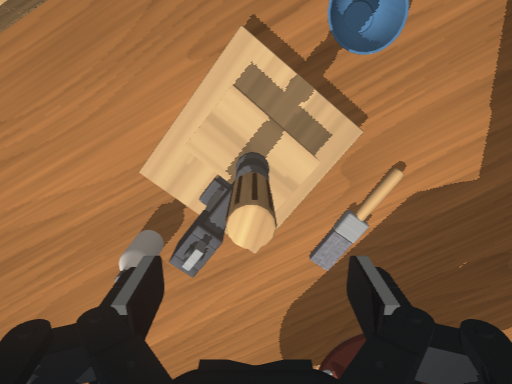

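The handle's top face is at (251,228) while the tool axis projects to (252,221), so I'll shift about −4 mm in tool x, then descend and grip.

```bash
python3 -m handwheel '[{"x":-4,"y":1,"z":0,"rx":0,"ry":0,"rz":0,"jaw":0},{"x":0,"y":0,"z":25,"rx":0,"ry":0,"rz":0,"jaw":0},{"x":0,"y":0,"z":25,"rx":0,"ry":0,"rz":0,"jaw":0},{"x":0,"y":0,"z":25,"rx":0,"ry":0,"rz":0,"jaw":0},{"x":0,"y":0,"z":18,"rx":0,"ry":0,"rz":0,"jaw":0}]'
python3 -m handwheel '[{"x":0,"y":0,"z":0,"rx":0,"ry":0,"rz":0,"jaw":1},{"x":0,"y":0,"z":0,"rx":0,"ry":0,"rz":0,"jaw":1},{"x":0,"y":0,"z":0,"rx":0,"ry":0,"rz":0,"jaw":1},{"x":0,"y":0,"z":0,"rx":0,"ry":0,"rz":0,"jaw":1},{"x":0,"y":0,"z":0,"rx":0,"ry":0,"rz":0,"jaw":1}]' 60
python3 -m handwheel '[{"x":0,"y":0,"z":0,"rx":0,"ry":0,"rz":0,"jaw":1},{"x":0,"y":0,"z":0,"rx":0,"ry":0,"rz":0,"jaw":1},{"x":0,"y":0,"z":0,"rx":0,"ry":0,"rz":0,"jaw":1},{"x":0,"y":0,"z":0,"rx":0,"ry":0,"rz":0,"jaw":1}]'
```

```text
clock: 6.53
eef_pos: [0.5306, -0.01, 0.3262]
tool_rot: [-3.047, 0.765, 0.001]
ft_force: [0.0, -0.5, 0.0]
width: 0.999
grasp_force: 0.0
clock: 6.95
eef_pos: [0.5322, -0.0105, 0.3297]
tool_rot: [-3.045, 0.764, -0.005]
ft_force: [1.7, 4.9, 3.7]
width: 0.36
grasp_force: 58.6
clock: 7.28
eef_pos: [0.5322, -0.0105, 0.3294]
tool_rot: [-3.045, 0.764, -0.004]
ft_force: [2.4, 5.3, 5.1]
width: 0.364
grasp_force: 58.7
```

```bash
python3 -m handwheel '[{"x":0,"y":-1,"z":8,"rx":0,"ry":0,"rz":0,"jaw":1},{"x":0,"y":0,"z":8,"rx":0,"ry":0,"rz":0,"jaw":1},{"x":0,"y":0,"z":8,"rx":0,"ry":0,"rz":0,"jaw":1},{"x":0,"y":0,"z":8,"rx":0,"ry":0,"rz":0,"jaw":1},{"x":0,"y":0,"z":8,"rx":0,"ry":0,"rz":0,"jaw":1}]'
python3 -m handwheel '[{"x":0,"y":0,"z":4,"rx":0,"ry":0,"rz":0,"jaw":1},{"x":0,"y":0,"z":4,"rx":0,"ry":0,"rz":0,"jaw":1},{"x":0,"y":0,"z":0,"rx":0,"ry":0,"rz":0,"jaw":1}]'
python3 -m handwheel '[{"x":0,"y":0,"z":2,"rx":0,"ry":0,"rz":0,"jaw":1},{"x":0,"y":0,"z":2,"rx":0,"ry":0,"rz":0,"jaw":1},{"x":0,"y":0,"z":0,"rx":0,"ry":0,"rz":0,"jaw":1}]'
```

```text
clock: 7.7
eef_pos: [0.5327, -0.0102, 0.2897]
tool_rot: [-3.047, 0.765, -0.006]
ft_force: [-0.2, 1.6, 9.4]
width: 0.361
grasp_force: 58.4
clock: 7.95
eef_pos: [0.5326, -0.0101, 0.2809]
tool_rot: [-3.046, 0.765, -0.004]
ft_force: [2.1, 2.8, 5.6]
width: 0.36
grasp_force: 58.2
clock: 8.2
eef_pos: [0.5326, -0.0102, 0.2774]
tool_rot: [-3.047, 0.765, -0.004]
ft_force: [1.1, 1.5, 6.8]
width: 0.364
grasp_force: 58.2
```

```bash
for i in 1; do
python3 -m handwheel '[{"x":0,"y":0,"z":2,"rx":0,"ry":0,"rz":0,"jaw":1},{"x":0,"y":0,"z":0,"rx":0,"ry":0,"rz":0,"jaw":1}]'
python3 -m handwheel '[{"x":0,"y":0,"z":2,"rx":0,"ry":0,"rz":0,"jaw":1},{"x":0,"y":0,"z":0,"rx":0,"ry":0,"rz":0,"jaw":1}]'
python3 -m handwheel '[{"x":0,"y":0,"z":1,"rx":0,"ry":0,"rz":0,"jaw":1},{"x":0,"y":0,"z":0,"rx":0,"ry":0,"rz":0,"jaw":1}]'
done | grep -E 'eef|ft'
```

```text
eef_pos: [0.5326, -0.0102, 0.2755]
ft_force: [1.3, 2.2, 7.4]
eef_pos: [0.5327, -0.0102, 0.2735]
ft_force: [-0.1, 2.3, 6.7]
eef_pos: [0.5327, -0.0102, 0.2726]
ft_force: [-0.0, 2.7, 7.8]
```

```bash
for i in 1; do
python3 -m handwheel '[{"x":0,"y":0,"z":1,"rx":0,"ry":0,"rz":0,"jaw":1},{"x":0,"y":0,"z":0,"rx":0,"ry":0,"rz":0,"jaw":1}]'
python3 -m handwheel '[{"x":0,"y":0,"z":1,"rx":0,"ry":0,"rz":0,"jaw":1},{"x":0,"y":0,"z":0,"rx":0,"ry":0,"rz":0,"jaw":1}]'
python3 -m handwheel '[{"x":0,"y":0,"z":1,"rx":0,"ry":0,"rz":0,"jaw":1},{"x":0,"y":0,"z":0,"rx":0,"ry":0,"rz":0,"jaw":1}]'
done | grep -E 'eef|ft'
```

```text
eef_pos: [0.5327, -0.0102, 0.2717]
ft_force: [0.9, 1.5, 7.8]
eef_pos: [0.5327, -0.0102, 0.2707]
ft_force: [0.8, 2.5, 7.5]
eef_pos: [0.5327, -0.0102, 0.2696]
ft_force: [0.6, 2.4, 9.2]
```

```bash
for i in 1; do
python3 -m handwheel '[{"x":0,"y":0,"z":1,"rx":0,"ry":0,"rz":0,"jaw":1},{"x":0,"y":0,"z":0,"rx":0,"ry":0,"rz":0,"jaw":1}]'
python3 -m handwheel '[{"x":0,"y":0,"z":1,"rx":0,"ry":0,"rz":0,"jaw":1},{"x":0,"y":0,"z":0,"rx":0,"ry":0,"rz":0,"jaw":1}]'
done | grep -E 'eef|ft'
```

```text
eef_pos: [0.5327, -0.0102, 0.2687]
ft_force: [0.5, 2.2, 7.7]
eef_pos: [0.5327, -0.0102, 0.2676]
ft_force: [0.6, 1.9, 8.0]
```

```bash
for i in 1; do
python3 -m handwheel '[{"x":0,"y":0,"z":1,"rx":0,"ry":0,"rz":0,"jaw":1},{"x":0,"y":0,"z":0,"rx":0,"ry":0,"rz":0,"jaw":1}]'
python3 -m handwheel '[{"x":0,"y":0,"z":1,"rx":0,"ry":0,"rz":0,"jaw":1},{"x":0,"y":0,"z":0,"rx":0,"ry":0,"rz":0,"jaw":1}]'
done | grep -E 'eef|ft'
python3 - <<'E'
from m import *
im=manip.grab_frame("scene"); cv2.imwrite("pics/i.png",cv2.resize(im[100:260,170:330],(600,600),interpolation=cv2.INTER_CUBIC))
E
```

```text
eef_pos: [0.5327, -0.0102, 0.2666]
ft_force: [0.7, 2.6, 8.2]
eef_pos: [0.5327, -0.0102, 0.2657]
ft_force: [0.1, 1.9, 7.7]
```

View pics/i.png

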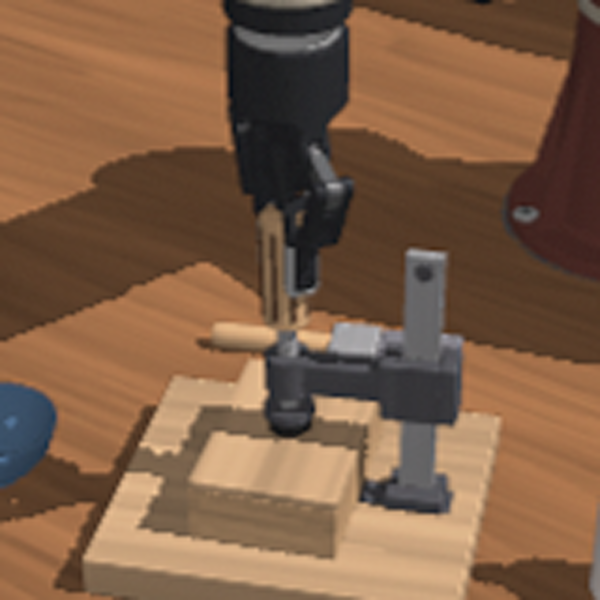

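The jaw has come down the bar, and the pad's lower edge shows at crop (290,436), which is scene px (247,216). I'll check how high that is.

```bash
python3 - <<'E'
from m import *
c=manip.get_calibration("scene")
for z in(.07,.076,.08,.085,.09,.1,.24): print(z,proj(c,[.532,-.011,z]).round(1))
E
for i in 1; do
python3 -m handwheel '[{"x":0,"y":0,"z":1,"rx":0,"ry":0,"rz":0,"jaw":1},{"x":0,"y":0,"z":0,"rx":0,"ry":0,"rz":0,"jaw":1}]'
python3 -m handwheel '[{"x":0,"y":0,"z":1,"rx":0,"ry":0,"rz":0,"jaw":1},{"x":0,"y":0,"z":0,"rx":0,"ry":0,"rz":0,"jaw":1}]'
done | grep -E 'eef|ft'
```

```text
0.07 [246.7 213.7]
0.076 [246.7 211.8]
0.08 [246.7 210.5]
0.085 [246.7 209. ]
0.09 [246.7 207.4]
0.1 [246.6 204.2]
0.24 [246.4 156.1]
eef_pos: [0.5327, -0.0102, 0.2647]
ft_force: [1.4, 1.9, 8.5]
eef_pos: [0.5328, -0.0102, 0.2639]
ft_force: [1.1, 2.0, 8.4]
```

```bash
for i in 1; do
python3 -m handwheel '[{"x":0,"y":0,"z":1,"rx":0,"ry":0,"rz":0,"jaw":1},{"x":0,"y":0,"z":0,"rx":0,"ry":0,"rz":0,"jaw":1}]'
python3 -m handwheel '[{"x":0,"y":0,"z":1,"rx":0,"ry":0,"rz":0,"jaw":1},{"x":0,"y":0,"z":0,"rx":0,"ry":0,"rz":0,"jaw":1}]'
done | grep -E 'eef|ft'
```

```text
eef_pos: [0.5329, -0.0103, 0.2635]
ft_force: [-1.1, 3.1, 13.0]
eef_pos: [0.533, -0.0103, 0.2632]
ft_force: [-2.8, 3.0, 17.4]
```

Contact: the force went from 8 to 17 N. Now I'll screw clockwise.

```bash
for i in 1; do
python3 -m handwheel '[{"x":0,"y":0,"z":0.5,"rx":0,"ry":0,"rz":0,"jaw":1},{"x":0,"y":0,"z":0,"rx":0,"ry":0,"rz":5,"jaw":1},{"x":0,"y":0,"z":0,"rx":0,"ry":0,"rz":5,"jaw":1},{"x":0,"y":0,"z":0,"rx":0,"ry":0,"rz":5,"jaw":1}]'
python3 -m handwheel '[{"x":0,"y":0,"z":0,"rx":0,"ry":0,"rz":7,"jaw":1},{"x":0,"y":0,"z":0,"rx":0,"ry":0,"rz":7,"jaw":1},{"x":0,"y":0,"z":0,"rx":0,"ry":0,"rz":7,"jaw":1},{"x":0,"y":0,"z":0,"rx":0,"ry":0,"rz":7,"jaw":1},{"x":0,"y":0,"z":0,"rx":0,"ry":0,"rz":7,"jaw":1}]'
python3 -m handwheel '[{"x":0,"y":0,"z":0,"rx":0,"ry":0,"rz":7,"jaw":1},{"x":0,"y":0,"z":0,"rx":0,"ry":0,"rz":7,"jaw":1},{"x":0,"y":0,"z":0,"rx":0,"ry":0,"rz":7,"jaw":1},{"x":0,"y":0,"z":0,"rx":0,"ry":0,"rz":7,"jaw":1},{"x":0,"y":0,"z":0,"rx":0,"ry":0,"rz":7,"jaw":1}]'
done; python3 -c "
from m import *
o=manip.get_obs();print(o['joints'].round(3) if hasattr(o['joints'],'round') else o['joints'],o['ft_torque'])"
```

```text
clock: 10.92
eef_pos: [0.533, -0.01, 0.263]
tool_rot: [-2.917, 1.162, -0.007]
ft_force: [-2.4, 4.4, 18.9]
width: 0.362
grasp_force: 59.3
clock: 11.33
eef_pos: [0.5331, -0.0094, 0.2628]
tool_rot: [-2.43, 1.985, -0.005]
ft_force: [-0.7, 7.9, 17.6]
width: 0.358
grasp_force: 59.0
clock: 11.75
eef_pos: [0.534, -0.0098, 0.2626]
tool_rot: [-1.719, 2.622, -0.006]
ft_force: [5.2, 5.8, 12.8]
width: 0.364
grasp_force: 58.5
[-0.265 -0.11  -0.191  1.483  0.002 -1.425] [ 1.37461341 -1.22308977  0.19369869]
```

```bash
for i in 1; do
python3 -m handwheel '[{"x":0,"y":0,"z":0,"rx":0,"ry":0,"rz":7,"jaw":1},{"x":0,"y":0,"z":0,"rx":0,"ry":0,"rz":7,"jaw":1},{"x":0,"y":0,"z":0,"rx":0,"ry":0,"rz":7,"jaw":1},{"x":0,"y":0,"z":0,"rx":0,"ry":0,"rz":7,"jaw":1},{"x":0,"y":0,"z":0,"rx":0,"ry":0,"rz":7,"jaw":1}]'
python3 -m handwheel '[{"x":0,"y":0,"z":0,"rx":0,"ry":0,"rz":7,"jaw":1},{"x":0,"y":0,"z":0,"rx":0,"ry":0,"rz":7,"jaw":1},{"x":0,"y":0,"z":0,"rx":0,"ry":0,"rz":7,"jaw":1},{"x":0,"y":0,"z":0,"rx":0,"ry":0,"rz":7,"jaw":1},{"x":0,"y":0,"z":0,"rx":0,"ry":0,"rz":7,"jaw":1}]'
python3 -m handwheel '[{"x":0,"y":0,"z":0,"rx":0,"ry":0,"rz":7,"jaw":1},{"x":0,"y":0,"z":0,"rx":0,"ry":0,"rz":7,"jaw":1},{"x":0,"y":0,"z":0,"rx":0,"ry":0,"rz":7,"jaw":1},{"x":0,"y":0,"z":0,"rx":0,"ry":0,"rz":7,"jaw":1},{"x":0,"y":0,"z":0,"rx":0,"ry":0,"rz":7,"jaw":1}]'
done | grep -vE "width|clock"; python3 -c "
from m import *
o=manip.get_obs();print(o['joints'],o['ft_torque'])"
```

```text
eef_pos: [0.5339, -0.0098, 0.2625]
tool_rot: [-0.851, 3.017, -0.002]
ft_force: [6.2, 5.3, 11.7]
grasp_force: 58.6
eef_pos: [0.534, -0.0098, 0.2624]
tool_rot: [0.096, 3.133, 0.001]
ft_force: [6.0, 5.7, 11.5]
grasp_force: 58.7
eef_pos: [0.5341, -0.01, 0.2623]
tool_rot: [1.034, 2.96, 0.004]
ft_force: [7.3, 4.9, 9.9]
grasp_force: 58.7
[-0.26466365 -0.10944856 -0.19130406  1.48207454  0.00216848  0.40746322] [ 1.24322566 -1.62019061  0.17706474]
```

```bash
for i in 1; do
python3 -m handwheel '[{"x":0,"y":0,"z":0,"rx":0,"ry":0,"rz":7,"jaw":1},{"x":0,"y":0,"z":0,"rx":0,"ry":0,"rz":7,"jaw":1},{"x":0,"y":0,"z":0,"rx":0,"ry":0,"rz":7,"jaw":1},{"x":0,"y":0,"z":0,"rx":0,"ry":0,"rz":7,"jaw":1},{"x":0,"y":0,"z":0,"rx":0,"ry":0,"rz":7,"jaw":1}]'
python3 -m handwheel '[{"x":0,"y":0,"z":0,"rx":0,"ry":0,"rz":7,"jaw":1},{"x":0,"y":0,"z":0,"rx":0,"ry":0,"rz":7,"jaw":1},{"x":0,"y":0,"z":0,"rx":0,"ry":0,"rz":7,"jaw":1},{"x":0,"y":0,"z":0,"rx":0,"ry":0,"rz":7,"jaw":1},{"x":0,"y":0,"z":0,"rx":0,"ry":0,"rz":7,"jaw":1}]'
python3 -m handwheel '[{"x":0,"y":0,"z":0,"rx":0,"ry":0,"rz":7,"jaw":1},{"x":0,"y":0,"z":0,"rx":0,"ry":0,"rz":7,"jaw":1},{"x":0,"y":0,"z":0,"rx":0,"ry":0,"rz":7,"jaw":1},{"x":0,"y":0,"z":0,"rx":0,"ry":0,"rz":7,"jaw":1},{"x":0,"y":0,"z":0,"rx":0,"ry":0,"rz":7,"jaw":1}]'
python3 -m handwheel '[{"x":0,"y":0,"z":0,"rx":0,"ry":0,"rz":7,"jaw":1},{"x":0,"y":0,"z":0,"rx":0,"ry":0,"rz":7,"jaw":1},{"x":0,"y":0,"z":0,"rx":0,"ry":0,"rz":7,"jaw":1},{"x":0,"y":0,"z":0,"rx":0,"ry":0,"rz":7,"jaw":1},{"x":0,"y":0,"z":0,"rx":0,"ry":0,"rz":7,"jaw":1}]'
done | grep -vE "width"; python3 -c "
from m import *
o=manip.get_obs();print(o['joints'],o['ft_torque'])"
```

```text
clock: 13.42
eef_pos: [0.534, -0.0102, 0.2621]
tool_rot: [1.877, 2.512, 0.006]
ft_force: [5.9, 2.8, 9.5]
grasp_force: 58.6
clock: 13.83
eef_pos: [0.5337, -0.0102, 0.2619]
tool_rot: [2.547, 1.833, 0.007]
ft_force: [4.3, 2.2, 7.7]
grasp_force: 58.7
clock: 14.25
eef_pos: [0.5333, -0.01, 0.2616]
tool_rot: [2.982, 0.983, 0.007]
ft_force: [2.6, 3.5, 7.6]
grasp_force: 58.7
clock: 14.67
eef_pos: [0.5332, -0.0096, 0.2614]
tool_rot: [-3.14, -0.041, -0.007]
ft_force: [3.9, 5.5, 6.6]
grasp_force: 58.7
[-2.64570572e-01 -1.08932085e-01 -1.92544528e-01  1.48319934e+00
  2.28552447e-03  2.85092969e+00] [ 1.52202905 -1.11453849  0.22119468]
```

```bash
for i in 1; do
python3 -m handwheel '[{"x":0,"y":0,"z":0,"rx":0,"ry":0,"rz":0,"jaw":0.3},{"x":0,"y":0,"z":0,"rx":0,"ry":0,"rz":0,"jaw":0.3},{"x":0,"y":0,"z":0,"rx":0,"ry":0,"rz":0,"jaw":0.3},{"x":0,"y":0,"z":0,"rx":0,"ry":0,"rz":0,"jaw":0.3},{"x":0,"y":0,"z":0,"rx":0,"ry":0,"rz":0,"jaw":0.3}]'
python3 -m handwheel '[{"x":0,"y":0,"z":-10,"rx":0,"ry":0,"rz":0,"jaw":0.3},{"x":0,"y":0,"z":-25,"rx":0,"ry":0,"rz":0,"jaw":0.3},{"x":0,"y":0,"z":-30,"rx":0,"ry":0,"rz":0,"jaw":0.3},{"x":0,"y":0,"z":-30,"rx":0,"ry":0,"rz":0,"jaw":0.3},{"x":0,"y":0,"z":-30,"rx":0,"ry":0,"rz":0,"jaw":0.3}]'
python3 -m handwheel '[{"x":0,"y":0,"z":0,"rx":0,"ry":0,"rz":0,"jaw":0.3},{"x":0,"y":0,"z":0,"rx":0,"ry":0,"rz":0,"jaw":0.3}]'
done
python3 - <<'E'
from m import *
im=manip.grab_frame("scene"); cv2.imwrite("pics/j.png",cv2.resize(im[100:260,170:330],(600,600),interpolation=cv2.INTER_CUBIC))
E
```

```text
clock: 15.08
eef_pos: [0.5318, -0.0103, 0.2592]
tool_rot: [3.141, 0.051, -0.001]
ft_force: [0.3, -1.0, -0.1]
width: 0.701
grasp_force: 0.0
clock: 15.5
eef_pos: [0.5316, -0.0101, 0.3865]
tool_rot: [3.141, 0.05, 0.0]
ft_force: [0.4, -0.5, 0.1]
width: 0.702
grasp_force: 0.0
clock: 15.67
eef_pos: [0.5325, -0.0104, 0.3869]
tool_rot: [3.14, 0.05, 0.006]
ft_force: [0.5, -0.1, -0.0]
width: 0.701
grasp_force: 0.0
```

View pics/j.png

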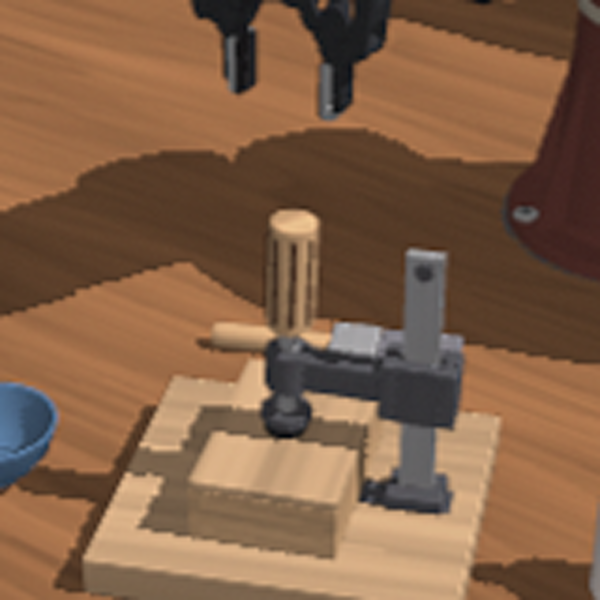

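The scene picture shows the gripper clear of the handle at crop (295,215). The spindle is screwed out and the arm's end is tilted up, with its pad at (287,420) on the panel. Panel and bowl look unmoved. I'm handing in.

```bash
python3 -c "
from station import manip
print(manip.finish_job())"
```

```text
the job is handed in; nothing more can be done
None
```

The jaw is down on the panel and I turned the handle about 5.8 rad (nearly one full turn) after the pad touched. The clamp is released and the job handed in; I estimate 40 N on the pad, and no verdict came back.

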